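# Take the lid off the garnish caddy

## Robot

A 7-joint arm with a two-finger parallel gripper is mounted at the origin on the work surface. World frame = base frame: x ahead of the robot, y to its left, z up, the work surface at z = 0. Lengths are in m, angles in rad, forces in N, time in s.
With the tool pointing down it reaches from about 0.4 to 0.9 m from the base axis. Payload 5.5 kg.
Tool frame: the origin (TCP) lies at the very end of the fingers, on their centre line; the grasp point (between the pads) lies 19 mm behind it; z points along the fingers, y is the line along which they close (so a half turn about z gives the same grasp; the last joint's range is limited). The gripper opens to 85 mm and grips with 20 to 120 N. Pads are 22 mm wide; open, the fingers measure 114 mm over their backs; the gripper's body (76 mm by 85 mm) begins 54 mm behind the grasp point. The pads swing forward as they close: fully open they stand 13 mm farther back than shut.
Start: joints at [1.578, 0.501, -0.427, 1.55, 0.221, 1.138, -0.21], TCP at [0.164, -0.629, 0.231] pointing down, gripper open.
Joint ranges: [-2.88, 2.88], [-0.31, 2.03], [-1.54, 1.56], [0.2, 2.42], [-1.41, 4.55], [0.19, 2.02], [-2.57, 2.57]. Speed limits (rad/s): [2.57, 2.57, 3.14, 3.14, 3.14, 3.14, 3.14].

## Interface

Orientations are given as a rotation vector (axis times angle).
In Python, from workcell import ctrl, optics gives the robot as it stands. Calls block until the motion is done:
- ctrl.movep(position, orientation): joint-space move of the TCP to a pose.
- ctrl.servo_line(position, rotation=None, feed=0.15, stop_force=None): straight line of the TCP; rotation=None keeps the orientation; feed is the mean speed in m/s. With stop_force (N) it stops when the force on the tool has changed by that much, and returns True; else False.
- ctrl.goto_joints(angles): joint-space move.
- ctrl.move_gripper(opening, strength=None): opening from 0.0 (shut) to 1.0 (fully open); strength is the grip in N (None keeps the last); returns when the fingers have stopped.
- ctrl.wait(seconds).
- ctrl.solve_ik(position, orientation): joint angles nearest the present ones, or None.
- optics.read_camera(name): name is "side" or "top"; returns a dict with "color" (400x640x3 uint8, red, green, blue), "z_map" (400x640 float32, m along the optical axis (not along the pixel's ray), 0 where there is no reading), "K" (3x3 intrinsics, pixels), "T" (4x4, takes a point from camera to world coordinates). Camera axes: x right, y down, z forward; pixel columns grow to the right and rows downward; lengths in m; the calibration is good to about 2 mm. A picture is of the moment at which its call begins.
A pose or a line that the arm cannot do raises ctrl.MotionError and nothing moves.
- ctrl.sign_off(): hands the job in; it is judged then, once.
Readings, each from a call of its own:
- ctrl.read_time(): time.
- ctrl.read_joint_positions(): joint angles.
- ctrl.read_joint_vel(): joint speeds.
- ctrl.read_effort(): joint torques, N m.
- ctrl.read_tool_pos(): TCP position.
- ctrl.read_tcp_rot(): TCP orientation.
- ctrl.read_wrist_force(): force on the tool from outside, world axes, zero at the start.
- ctrl.read_ft_torque(): the same for the moment, N m.
- ctrl.read_opening(): opening from 0.0 (shut) to 1.0 (fully open).
- ctrl.read_finger_force(): force on a finger pad.
Only numpy, scipy, OpenCV 4.12 (cv2) and the standard library are available. Lean on these libraries where they do the work, as an engineer would, in place of code of your own. Each camera call takes 0.05 s, during which the arm holds its last target. There are 200 camera calls.

## Task

Open the garnish caddy for serving: raise its lid until it stands upright on its hinge pins, lift it straight up off the pins, and lay it flat, right way up, in the middle of the rubber bar mat. Do not let the lid drop or slap down, leave the caddy standing where it is, do not disturb the other things on the table, and let go of the lid at the end.

Things in the scene. Friction and masses are not known exactly. Their poses are not given: they have to be found in the camera images.
- caddy: Black open bar garnish caddy with three steel pots, loose, about 2.4 kg, on rubber feet. 150 (its x) by 240 (its y) by 85 mm high; but for the lid nothing on it stands higher. Origin: centre of its underside, on the table; x points from its front to its rear (hinge side), y to the left as seen from the robot, z up. Its front faces roughly the robot.
- caddy_pins (a point): Middle of the axis of the two hinge pins: 89 mm from the caddy's origin along its x (14 mm behind the rear wall), 79.3 mm above the table; axes as the caddy's. The pins are 8 mm thick, run along y, centred at y = +75 and -75 mm, each between two bracket ears that end 97 mm behind the origin.
- lid: Steel lid, loose, about 0.3 kg, 20 mm deep: 4 mm top plate 156 (x) by 253 (y) mm, skirt at front and sides. Origin: centre of the lid, on the plane of the skirt's lower edge (shut: 69 mm over the caddy's origin); x to the hinge edge, y along it, z up when shut. Front skirt face at x = -81.5 mm; mass centre within 8 mm of the origin in x and y, z about 14 mm. It lies flat on its skirt's edge.
- lid_tab (a point): Centre of the grey finger tab on the lid's front skirt: 40 mm wide (y), 8 mm thick (z), jutting 29 mm (lid x from -110.5 to -81.5 mm); the point is at lid x = -95.5, z = 15 mm, so 84 mm above the table when shut, free space below it down to the table. Lid upright: the tab is on top, its outer end about 279 mm above the table. Axes as the lid's.
- lid_hinge (a point): Point of the lid on the pin axis while hooked on: lid x = 89, y = 0, z = 10.3 mm; axes as the lid's. At y = +75 and -75 mm are two hooks, slots 10 mm wide open towards lid +x, ending 18 mm past this point: the upright lid (its x down) comes off when lifted 25 mm. No spring: it falls shut if let go short of upright, but stops 4 to 9 degrees past upright and rests there by itself.
- mat: Flat dark grey ribbed rubber bar mat, fixed, 230 (its x, away from the robot) by 260 (its y) by 6 mm thick, empty. Origin: centre of its underside, on the table. It lies on the other side of the middle from the caddy.
- tumbler: Glass tumbler, 72 mm across, 85 mm high, near the robot. Origin: centre of its underside.
- bottle: Green bottle, 60 mm across, 190 mm high, at the back. Origin: centre of its underside.
- flower_pot: Magnolia in a red pot with moss, pot 88 mm across and 66 mm high, flower to about 175 mm, at the back. Origin: centre of its underside.
- nut_bowl: White bowl, 110 mm across, 45 mm high, near the robot. Origin: centre of its underside.
- black_remote: Black remote control 165 (x) by 42 by 18 mm, lying between caddy and mat. Origin: centre of its underside.
- white_remote: White remote control 150 (x) by 38 by 16 mm, near the robot. Origin: centre of its underside.

How it is judged:
On the way, in this order (a step that is already met when the one before it is completed fails the run):
1. the lid stands upright, or leans back on its stop, and is still hooked on its pins (angle between lid's own z axis and vertical between 1.4 and 1.85 rad and distance between lid_hinge and caddy_pins below 0.01 m), for 0.2 s.
2. the lid, still upright, has been lifted clear above its pins (angle between lid's own z axis and vertical between 1.2 and 1.95 rad and z of lid_hinge in the frame of caddy_pins above 0.027 m and horizontal distance between lid_hinge and caddy_pins below 0.05 m).
At the end, for the whole second after the job is handed in: The lid lies at rest flat (within about 3 degrees) and right way up on the mat, its centre within 60 mm of the mat's centre along each side, at the mat's surface; the caddy stands upright within 30 mm of where it stood (angle between lid's own z axis and vertical below 0.06 rad and x of lid in the frame of mat between -0.06 and 0.06 m and y of lid in the frame of mat between -0.06 and 0.06 m and z of lid in the frame of mat between 0.003 and 0.01 m and linear speed of lid below 0.02 m/s and distance of caddy from where it was at the start of the episode below 0.03 m and angle between caddy's own z axis and vertical below 0.05 rad); the robot touches nothing.
It fails at once if the lid was dropped, let fall shut or slapped down (faster than 1 m/s or 8 rad/s) (linear speed of lid above 1 m/s or angular speed of lid above 8 rad/s).
It fails at once if the caddy was tipped or shoved more than 40 mm (distance of caddy from where it was at the start of the episode above 0.04 m or angle between caddy's own z axis and vertical above 0.2 rad).
It fails at once if another thing on the table was shoved more than 40 mm or knocked over (distance of any of tumbler, bottle, flower_pot, nut_bowl, black_remote, white_remote from where it was at the start of the episode above 0.04 m or angle between any of tumbler, bottle, flower_pot's own z axis and vertical above 0.5 rad).
It also fails if it takes over 72 s, if anything falls off the work surface, if the arm or the gripper's body presses on something with over 40 N, if the wrist force passes 120 N, or if a joint passes its speed limit or range.

## Working session

There is one attempt and no reset: what is moved stays moved. The work goes in short steps, each a Python script; the robot and the scene stay as the last script left them, time stands still between calls to the robot, and variables do not carry over. Pictures are saved under pics/ and viewed, at most 10 in all, crops included, and the job is handed in when it is done.

```bash
mkdir -p pics; ls; python3 - <<'E'
from workcell import ctrl, optics
import cv2, numpy as np
for n in ("top","side"):
    d=optics.read_camera(n); cv2.imwrite(f"pics/{n}0.png",d["color"][:,:,::-1]); np.savez(f"{n}0.npz",**d)
    print(n,d["K"].round(1).tolist(),d["T"].round(3).tolist())
print(ctrl.read_time(),ctrl.read_tcp_rot(),ctrl.read_opening())
E
```

```text
pics
top [[490.3, 0.0, 322.4], [0.0, 490.3, 202.4], [0.0, 0.0, 1.0]] [[0.011, -0.981, 0.194, 0.298], [-1.0, -0.011, 0.002, 0.005], [0.0, -0.194, -0.981, 1.332], [0.0, 0.0, 0.0, 1.0]]
side [[364.7, 0.0, 312.0], [0.0, 364.7, 206.6], [0.0, 0.0, 1.0]] [[-0.992, -0.064, 0.106, 0.424], [-0.123, 0.611, -0.782, 0.741], [-0.015, -0.789, -0.614, 0.667], [0.0, 0.0, 0.0, 1.0]]
0.1 [-3.11420774e+00 -4.00466868e-01  2.72274648e-04] 1.0023752850647984
```

View pics/top0.png

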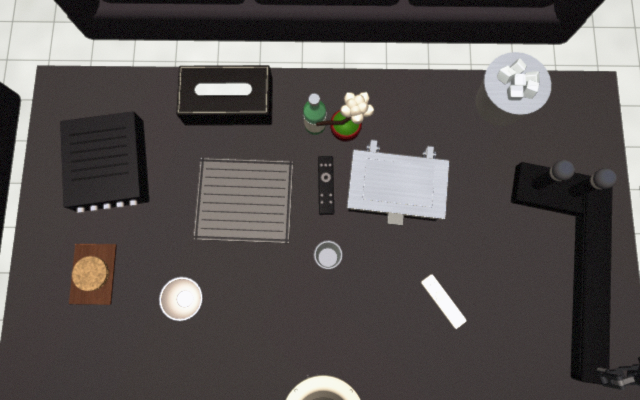

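View pics/side0.png

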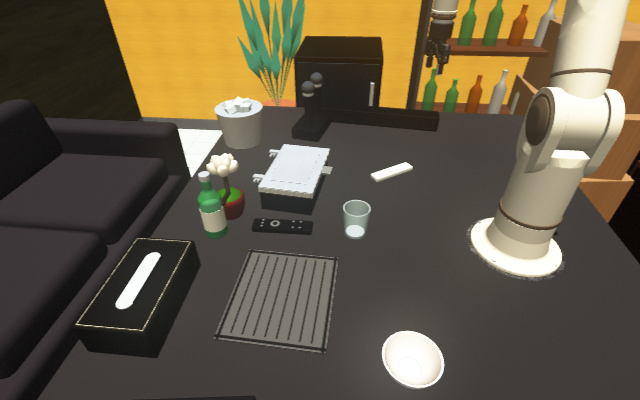

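The top view shows the lid at about (398,184), its tab at (396,218), hooks at (373,146) and (430,152), the mat at (244,200), the tumbler at (327,255) and the flower at (350,115). The side view agrees.

```bash
cat > h.py <<'E'
import numpy as np, cv2
def cast(d,uv,z):
    uv=np.atleast_2d(np.asarray(uv,float)); r=np.c_[uv,np.ones(len(uv))]@np.linalg.inv(d["K"]).T@d["T"][:3,:3].T
    o=d["T"][:3,3]; return o+r*((z-o[2])/r[:,2])[:,None]
def quad(m):
    c=max(cv2.findContours(m.astype(np.uint8),cv2.RETR_EXTERNAL,cv2.CHAIN_APPROX_NONE)[0],key=cv2.contourArea); return c[:,0,:]
E
python3 - <<'E'
from h import *
d=dict(np.load("top0.npz")); c=d["color"].astype(int); g=c.min(2)
print("tab px",c[218,396],"lid",c[184,398],"mat",c[205,244],c[230,330] )
def rect(mask,z,box):
    m=np.zeros(g.shape,np.uint8); u0,v0,u1,v1=box; m[v0:v1,u0:u1]=mask[v0:v1,u0:u1]
    p=cast(d,quad(m),z)[:,:2]; r=cv2.minAreaRect((p*1000).astype(np.float32)); return r
def lidmask():
    m=(g>110).astype(np.uint8); return cv2.morphologyEx(m,cv2.MORPH_OPEN,np.ones((15,15)))
print("lid",rect(lidmask(),.089,(335,130,465,235)))
m=(g>110); m[:, :382]=0; m[:,412:]=0; 
t=(g>90)&(cv2.dilate(lidmask(),np.ones((3,3)))==0)
for b,z in (((380,205,415,232),.088),((362,135,385,162),.0793),((420,140,442,165),.0793)):
    q=t.copy(); print("part",rect(q,z,b))
print("mat",rect(cv2.morphologyEx((g>45).astype(np.uint8),cv2.MORPH_CLOSE,np.ones((9,9))),.006,(185,145,305,250)))
for n,uv,z in (("tumbler",(328,255),.085),("flower",(346,122),.066),("bottle",(314,98),.19),("wr",(443,301),.016),("br",(326,185),.018)): print(n,cast(d,uv,z).round(3))
for v,u in ((184,398),(218,396),(170,380)):
    Z=d["z_map"][v,u]; print((d["T"]@np.r_[np.linalg.inv(d["K"])@[u,v,1]*Z,1]).round(3))
E
```

```text
tab px [169 166 156] lid [204 207 215] mat [134 125 120] [68 61 59]
lid ((583.8524780273438, -188.41201782226562), (254.5762481689453, 187.9046630859375), 84.2411880493164)Traceback (most recent call last):
  File "<stdin>", line 13, in <module>
  File "<stdin>", line 6, in rect
  File "h.py", line 6, in quad
    c=max(cv2.findContours(m.astype(np.uint8),cv2.RETR_EXTERNAL,cv2.CHAIN_APPROX_NONE)[0],key=cv2.contourArea); return c[:,0,:]
ValueError: max() iterable argument is empty
```

```bash
cat > /tmp/p.py <<'E'
from h import *
d=dict(np.load("top0.npz")); im=d["color"][130:240,335:465,::-1]
cv2.imwrite("pics/crop0.png",cv2.resize(im,None,fx=5,fy=5,interpolation=cv2.INTER_NEAREST))
E
PYTHONPATH=. python3 /tmp/p.py
```

```text
Traceback (most recent call last):
  File "h.py", line 1, in <module>
    import numpy as np, cv2
ModuleNotFoundError: No module named 'cv2'
```

```bash
python3 - <<'E'
from h import *
d=dict(np.load("top0.npz")); c=d["color"].astype(int); g=c.min(2)
cv2.imwrite("pics/crop0.png",cv2.resize(d["color"][130:240,335:465,::-1],None,fx=5,fy=5,interpolation=cv2.INTER_NEAREST))
def rect(mask,z,box):
    m=np.zeros(g.shape,np.uint8); u0,v0,u1,v1=box; m[v0:v1,u0:u1]=mask[v0:v1,u0:u1]
    if not m.any(): return None
    p=cast(d,quad(m),z)[:,:2]; r=cv2.minAreaRect((p*1000).astype(np.float32)); return r
m=(g>90).astype(np.uint8); lm=cv2.morphologyEx(m,cv2.MORPH_OPEN,np.ones((25,25)))
print("lid",rect(lm,.089,(335,130,465,235)))
t=(m>0)&(cv2.dilate(lm,np.ones((3,3)))==0)
for b,z in (((380,205,415,232),.088),((362,135,385,162),.0793),((420,140,442,165),.0793)): print("part",rect(t,z,b))
print("mat",rect(cv2.morphologyEx((g>85).astype(np.uint8),cv2.MORPH_CLOSE,np.ones((9,9))),.006,(185,145,305,250)))
for n,uv,z in (("tumbler",(328,255),.085),("flower",(346,122),.066),("bottle",(314,98),.19),("wr",(443,301),.016),("br",(326,185),.018)): print(n,cast(d,uv,z).round(3))
for v,u in ((184,398),(218,396),(170,380)):
    Z=d["z_map"][v,u]; print((d["T"]@np.r_[np.linalg.inv(d["K"])@[u,v,1]*Z,1]).round(3))
E
```

```text
lid ((595.6333618164062, -189.93145751953125), (256.61468505859375, 165.08627319335938), 84.1253433227539)
part ((500.2478942871094, -180.281982421875), (20.791351318359375, 41.550537109375), 0.6165763735771179)
part ((706.2169799804688, -125.00965881347656), (27.84032440185547, 34.62630081176758), 0.6200385689735413)
part ((689.7849731445312, -274.92828369140625), (24.92337989807129, 37.076507568359375), 0.6197261214256287)
mat ((567.6408081054688, 225.2386932373047), (261.11383056640625, 231.3517608642578), 88.45516967773438)
tumbler [[ 0.409 -0.009  0.085]]
flower [[ 0.772 -0.055  0.066]]
bottle [[0.788 0.03  0.19 ]]
wr [[ 0.298 -0.313  0.016]]
br [[ 0.607 -0.003  0.018]]
[ 0.595 -0.19   0.089  1.   ]
[ 0.504 -0.182  0.094  1.   ]
[ 0.633 -0.144  0.084  1.   ]
```

View pics/crop0.png

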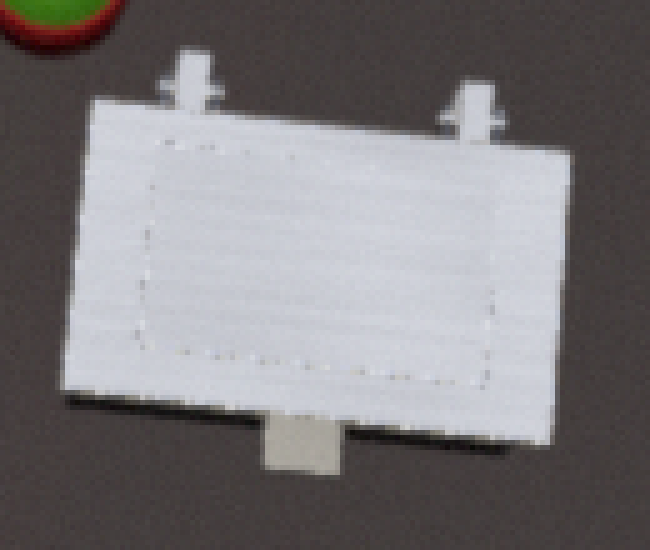

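The crop shows the lid's corners at image (347,208), (445,219), (353,150) and (449,160), the tab's outer end at (395,224.6), and the hook ends at (373.6,140) and (430.4,146.4).

```bash
python3 - <<'E'
from h import *
d=dict(np.load("top0.npz"))
th=np.radians(-6.0); ex=np.array([np.cos(th),np.sin(th)]); ey=np.array([-ex[1],ex[0]])
P=[("fl",(347.4,208),.089),("fr",(445,218.8),.089),("rl",(353.4,149.6),.089),("rr",(449,160.4),.089),("tabL",(387.5,224.2),.088),("tabR",(403,224.8),.088),("hkL",(373.6,139.8),.083),("hkR",(430.4,146.2),.083)]
for n,uv,z in P:
    p=cast(d,np.array(uv)-.5,z)[0,:2]; q=p-[.597,-.190]; print(n,(p*1e3).round(1),"lid",(q@ex*1e3).round(1),(q@ey*1e3).round(1))
s=dict(np.load("side0.npz"))
# side view check: 3D points from depth of lid-coloured and tab pixels
for dd,nm in((d,"top"),(s,"side")):
    v,u=np.nonzero(dd["z_map"]>0); Z=dd["z_map"][v,u]
    W=(np.c_[np.c_[u,v,np.ones(len(u))]@np.linalg.inv(dd["K"]).T*Z[:,None],np.ones(len(u))]@dd["T"].T)[:,:3]
    q=W[:,:2]-[.597,-.19]; lx=q@ex; ly=q@ey
    k=(W[:,2]>.075)&(W[:,2]<.1)&(abs(lx)<.13)&(abs(ly)<.15)
    kt=k&(lx<-.084); kb=k&(abs(lx)<.07); kh=k&(lx>.09)
    for n,kk in(("tab",kt),("body",kb),("hook",kh)):
        if kk.sum(): print(nm,n,kk.sum(),"x",np.percentile(lx[kk],[2,50,98]).round(4),"y",np.percentile(ly[kk],[2,50,98]).round(4),"z",np.median(W[kk,2]).round(4))
    kb=k&(abs(ly)<.1)&(abs(ly)>.03); print("xr",np.percentile(lx[kb],[1,99]))
from workcell import ctrl
from scipy.spatial.transform import Rotation as R
# tool: y=-+lid y ; z = pitch a below horizontal along ex
def rot(a,yaw,flip=1):
    e=np.array([np.cos(yaw),np.sin(yaw),0]); z=np.cos(a)*e-np.sin(a)*np.array([0,0,1]); y=flip*np.array([-e[1],e[0],0]); return R.from_matrix(np.c_[np.cross(y,z),y,z]).as_rotvec()
O=np.array([.598,-.190,.069]); E3=np.r_[ex,0]; Zv=np.array([0,0,1.])
for a in (25,30,35,40,50):
  for fl in (1,-1):
    r=[]
    for ph in range(0,97,16):
        f=np.radians(ph); H=O+.089*E3+.0103*Zv
        lx=np.cos(f)*E3-np.sin(f)*Zv; lz=np.sin(f)*E3+np.cos(f)*Zv
        T=H-.187*lx+.0047*lz; aa=np.radians(a)+f
        tz=np.cos(aa)*E3-np.sin(aa)*Zv
        r.append(ctrl.solve_ik(T+.012*tz,rot(aa,th,fl)) is not None)
    print(a,fl,r)
E
```

```text
fl [531.4 -56.6] lid -79.2 125.8
fr [ 505.9 -307.2] lid -78.4 -126.1
rl [688.4 -72.3] lid 78.6 126.6
rr [ 661.5 -323.6] lid 78.2 -126.1
tabL [ 490.4 -159.5] lid -109.2 19.2
tabR [ 489.3 -199.2] lid -106.2 -20.4
hkL [ 718.1 -126.5] lid 113.8 75.8
hkR [ 701.9 -277.3] lid 113.5 -75.8
top tab 149 x [-0.1079 -0.0969 -0.0849] y [-0.0195 -0.0001  0.0189] z 0.0878
top body 5061 x [-0.0673 -0.0014  0.067 ] y [-0.1219 -0.0005  0.1212] z 0.0898
top hook 131 x [0.0902 0.0976 0.1088] y [-0.089   0.0585  0.0901] z 0.0877
xr [-0.07856229  0.10217018]
side tab 82 x [-0.1094 -0.0971 -0.0845] y [-0.0189  0.004   0.0204] z 0.0874
side body 2240 x [-0.0672 -0.0015  0.0671] y [-0.1205  0.0281  0.1257] z 0.0893
side hook 69 x [0.0905 0.097  0.1075] y [-0.0841  0.0702  0.0895] z 0.0876
xr [-0.08052682  0.10381127]
25 1 [False, False, True, True, True, True, False]
25 -1 [False, False, True, True, True, True, False]
30 1 [False, False, True, True, True, True, False]
30 -1 [False, False, True, True, True, True, False]
35 1 [False, False, True, True, True, True, False]
35 -1 [False, False, True, True, True, True, False]
40 1 [False, True, True, True, True, True, False]
40 -1 [False, True, True, True, True, True, False]
50 1 [False, True, True, True, True, False, False]
50 -1 [False, True, True, True, True, False, False]
```

```bash
cat >> h.py <<'E'
from scipy.spatial.transform import Rotation as R
TH=np.radians(-6.0); O=np.array([.5978,-.190,.069]); Zv=np.array([0,0,1.]); G=.100; TIP=.016
def ax(yaw): return np.array([np.cos(yaw),np.sin(yaw),0])
def tool(p,P,yaw,fl):   # TCP pose with point p TIP behind the tip; pitch P (deg) below horizontal
    a=np.radians(P); e=ax(yaw); z=np.cos(a)*e-np.sin(a)*Zv; y=fl*np.cross(Zv,e)
    return p+TIP*z, R.from_matrix(np.c_[np.cross(y,z),y,z]).as_rotvec()
def hinge_pt(ph):       # grasp point on tab with the lid open by ph deg
    f=np.radians(ph); e=ax(TH); lx=np.cos(f)*e-np.sin(f)*Zv; lz=np.sin(f)*e+np.cos(f)*Zv
    return O+.089*e+.0103*Zv-(.089+G)*lx+.0047*lz
MAT=np.array([.568,.225]); MY=np.radians(-1.5)
def mat_pt(ph,off=-.01):
    s,c=np.sin(np.radians(ph)),np.cos(np.radians(ph))
    h=.006+max((G+.107)*s+.010*c,(G+.078)*s+.015*c)
    x=.107+off-(G+.107)*c+.010*s
    return np.r_[MAT+x*ax(MY)[:2],h]
E
python3 - <<'E'
from h import *; from workcell import ctrl
for fl in (1,-1):
    print("fl",fl)
    for nm,f,yaw,phs in (("shut",hinge_pt,TH,(0,45,94)),("mat",mat_pt,MY,(0,45,90))):
        for ph in phs:
            ok=[]
            for P in range(40,131,5):
                q=ctrl.solve_ik(*tool(f(ph),P,yaw,fl))
                if q is not None: ok.append((P,round(q[6],1)))
            print(nm,ph,f(ph).round(3),ok[:1],ok[-1:],len(ok))
p=hinge_pt(94)+[0,0,.09]
print([P for P in range(80,131,5) if ctrl.solve_ik(*tool(p,P,TH,1)) is not None])
E
```

```text
fl 1
shut 0 [ 0.498 -0.18   0.084] [(60, np.float64(-0.0))] [(130, np.float64(1.2))] 15
shut 45 [ 0.557 -0.186  0.216] [(40, np.float64(-0.5))] [(130, np.float64(1.2))] 19
shut 94 [ 0.704 -0.201  0.268] [(40, np.float64(0.0))] [(120, np.float64(1.6))] 17
mat 0 [0.458 0.228 0.021] [(55, np.float64(-0.9))] [(130, np.float64(0.8))] 16
mat 45 [0.526 0.226 0.159] [(40, np.float64(-0.9))] [(130, np.float64(0.8))] 19
mat 90 [0.675 0.222 0.213] [(40, np.float64(-0.6))] [(125, np.float64(0.9))] 18
fl -1
shut 0 [ 0.498 -0.18   0.084] [(60, np.float64(0.7))] [(130, np.float64(-1.7))] 15
shut 45 [ 0.557 -0.186  0.216] [(40, np.float64(2.1))] [(130, np.float64(-1.7))] 19
shut 94 [ 0.704 -0.201  0.268] [(40, np.float64(0.7))] [(120, np.float64(-1.5))] 17
mat 0 [0.458 0.228 0.021] [(55, np.float64(1.9))] [(130, np.float64(-2.3))] 16
mat 45 [0.526 0.226 0.159] [(40, np.float64(2.1))] [(130, np.float64(-2.4))] 19
mat 90 [0.675 0.222 0.213] [(40, np.float64(2.2))] [(125, np.float64(-2.2))] 18
[80, 85, 90, 95, 100, 105, 110]
```

```bash
python3 - <<'E'
from h import *; from workcell import ctrl,optics
g=hinge_pt(0); t,r=tool(g,75,TH,1); zt=R.from_rotvec(r).as_matrix()[:,2]
ctrl.movep(t-.16*zt,r); print(ctrl.read_time(),ctrl.read_joint_positions().round(2))
ctrl.move_gripper(1.0,60)
print(ctrl.servo_line(t,None,.12,stop_force=8), ctrl.read_tool_pos()-t, ctrl.read_wrist_force())
print("full",ctrl.read_time())
for n in("top","side"): 
    d=optics.read_camera(n); np.savez(f"{n}1.npz",**d)
    b=(335,130,465,240) if n=="top" else (240,120,400,220)
    cv2.imwrite(f"pics/{n}1.png",cv2.resize(d["color"][b[1]:b[3],b[0]:b[2],::-1],None,fx=5,fy=5))
E
```

```text
2.05 [ 1.43  0.16 -1.14  2.13  0.14  0.69  1.68]
False [ 0.00025313 -0.00019448  0.00051915] [-0.46732007 -0.06178059 -0.17109108]
full 3.75
```

View pics/side1.png

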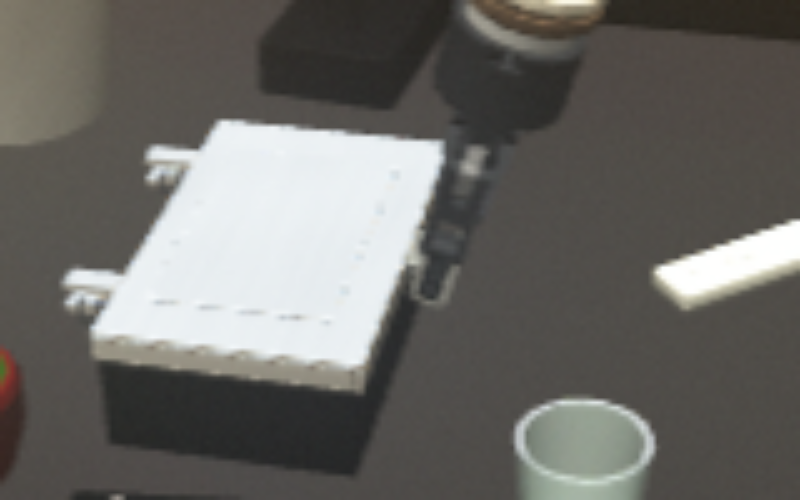

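The side crop shows the open fingers straddling the tab at (435,270), clear of the skirt. I'll close the gripper and raise the lid.

```bash
python3 - <<'E'
from h import *; from workcell import ctrl,optics
ctrl.move_gripper(0.0,45); print("open",ctrl.read_opening(),ctrl.read_finger_force(),ctrl.read_wrist_force().round(1))
for ph in np.linspace(8,92,12):
    t,r=tool(hinge_pt(ph),75+30*ph/92,TH,1)
    try: s=ctrl.servo_line(t,r,.08,stop_force=30)
    except ctrl.MotionError as e: print("ERR",ph,e); break
    print(round(ph),ctrl.read_wrist_force().round(1),round(ctrl.read_opening(),3))
    if s: print("STOP"); break
ctrl.wait(.3)
print(ctrl.read_time(),ctrl.read_joint_positions().round(2))
for n in("top","side"): 
    d=optics.read_camera(n); np.savez(f"{n}2.npz",**d); cv2.imwrite(f"pics/{n}2.png",d["color"][:,:,::-1])
E
```

```text
open 0.4583313717709359 44.50473368167877 [-2.9 -0.1  4.5]
8 [-0.3 -0.  -3.8] 0.455
16 [-0.9 -0.  -3.3] 0.454
23 [-0.3 -0.3 -3.2] 0.456
31 [-0.3  0.1 -3.9] 0.455
39 [ 0.4 -0.1 -3.4] 0.457
46 [-0.4  0.3 -3.7] 0.457
54 [-1.2  0.1 -4.4] 0.453
61 [-0.4  0.5 -4.5] 0.456
69 [-1.   0.6 -4.2] 0.456
77 [-1.2 -0.  -5.1] 0.455
84 [-0.4 -0.1 -4.6] 0.456
92 [-1.8 -0.5 -3.7] 0.457
10.1583 [ 0.57  0.88 -0.74  1.01  0.51  1.69  1.42]
```

View pics/side2.png

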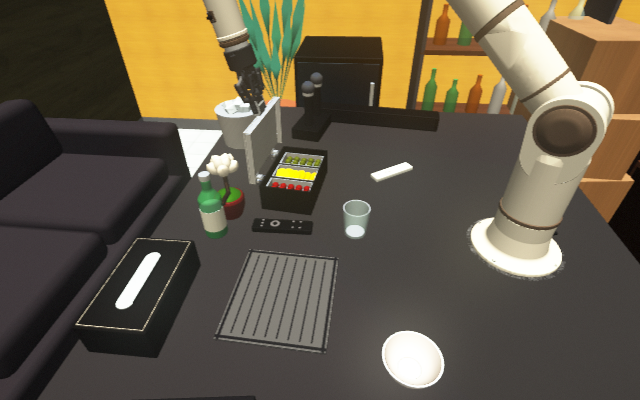

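The side view shows the lid standing upright at about (263,140), held at the top, with the caddy unmoved. Next I'll lift it and carry it to just above the mat.

```bash
python3 - <<'E'
from h import *; from workcell import ctrl,optics
p=ctrl.read_tool_pos()
ctrl.move_gripper(0.0,70)
print("lift",ctrl.servo_line(p+[0,0,.045],None,.05,stop_force=20),ctrl.read_wrist_force().round(1))
ctrl.wait(.2)
print(ctrl.servo_line(p+[-.04,0,.085],None,.08,stop_force=20),ctrl.read_wrist_force().round(1))
g=mat_pt(86)
t,r=tool(g+[-.03,0,.13],105,MY,1)
try: print(ctrl.servo_line(t,r,.12,stop_force=25))
except ctrl.MotionError as e: print("ERR",e)
print(ctrl.read_time(),ctrl.read_wrist_force().round(1),ctrl.read_opening(),(ctrl.read_tool_pos()-t).round(4))
for n in("top","side"): 
    d=optics.read_camera(n); np.savez(f"{n}3.npz",**d); cv2.imwrite(f"pics/{n}3.png",d["color"][:,:,::-1])
E
```

```text
lift False [ 0.2 -0.9 -2.9]
False [-0.8  0.1 -2.9]
False
16.2667 [ 0.1 -0.2 -2.9] 0.45028666107305954 [ 0.0001 -0.0004 -0.    ]
```

View pics/side3.png

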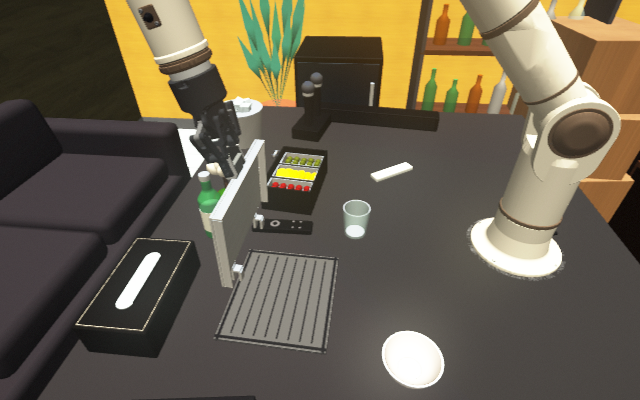

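The lid hangs upright over the mat's rear part, with its hooks near (235,270). Now I'll lower it to touch and swing it down.

```bash
python3 - <<'E'
from h import *; from workcell import ctrl,optics
t,r=tool(mat_pt(86)+[0,0,.02],105,MY,1); ctrl.servo_line(t,r,.12)
t2=t-[0,0,.026]
print("touch",ctrl.servo_line(t2,None,.03,stop_force=4),(ctrl.read_tool_pos()-t2).round(4),ctrl.read_wrist_force().round(1))
ctrl.move_gripper(0.0,40)
for ph in np.linspace(80,3,13):
    t,r=tool(mat_pt(ph)+[0,0,.001],75+30*ph/86,MY,1)
    s=ctrl.servo_line(t,r,.08,stop_force=25)
    print(round(ph),ctrl.read_wrist_force().round(1))
    if s: print("STOP"); break
print(ctrl.read_time())
for n in("top","side"): 
    d=optics.read_camera(n); np.savez(f"{n}4.npz",**d); cv2.imwrite(f"pics/{n}4.png",d["color"][:,:,::-1])
E
```

```text
touch True [-0.0003  0.0001  0.0053] [ 0.5 -0.1  4.4]
80 [-0.7  1.4  2. ]
74 [ 1.3  0.5 14.6]
67 [-4.1 -2.9 29.1]
61 [-1.3 -0.9  7.6]
STOP
19.8833
```

View pics/side4.png

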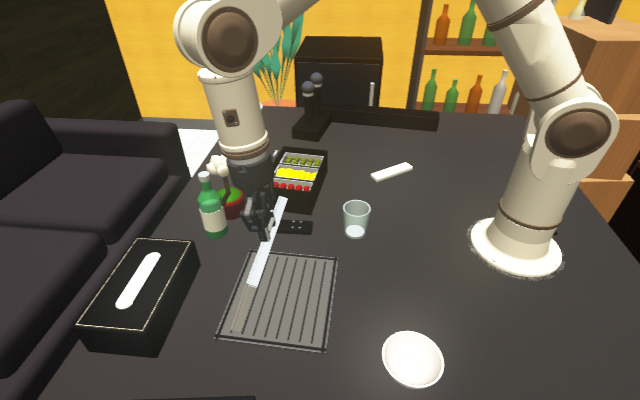

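The lid is partly tipped, with its bottom edge near (235,330), and it is pressing harder than expected. I'll measure its actual tilt.

```bash
cat >> h.py <<'E'
def cloud(dd):
    v,u=np.nonzero(dd["z_map"]>0); Z=dd["z_map"][v,u]
    W=(np.c_[np.c_[u,v,np.ones(len(u))]@np.linalg.inv(dd["K"]).T*Z[:,None],np.ones(len(u))]@dd["T"].T)[:,:3]
    return W,dd["color"][v,u].astype(int)
E
python3 - <<'E'
from h import *; from workcell import ctrl
print(ctrl.read_tool_pos().round(4),ctrl.read_wrist_force().round(1),ctrl.read_opening())
Rm=R.from_rotvec(ctrl.read_tcp_rot()).as_matrix(); z=Rm[:,2]; print("pitch",np.degrees(np.arctan2(-z[2],z[0])), "tab",(ctrl.read_tool_pos()-TIP*z).round(4))
for n in("top","side"):
    W,c=cloud(dict(np.load(n+"4.npz")))
    for y0 in (.12,.16,.29,.33):
        k=(abs(W[:,1]-y0)<.012)&(W[:,2]>.02)&(W[:,0]>.4)&(W[:,0]<.75)&(c.min(1)>90)
        P=W[k]
        if len(P)<5: continue
        print(n,y0,len(P),P[P[:,2].argmin()].round(3),P[P[:,2].argmax()].round(3), "ang",np.degrees(np.arctan2(np.ptp(P[:,2]),np.ptp(P[:,0]))).round(1))
E
```

```text
[0.5831 0.2262 0.1899] [-1.6 -0.7  8.1] 0.44842803479165894
pitch 96.291673003679 tab [0.5849 0.2261 0.2058]
top 0.12 1087 [0.583 0.132 0.607] [0.472 0.108 0.672] ang 25.1
top 0.16 1068 [0.602 0.149 0.592] [0.516 0.149 0.645] ang 19.8
top 0.29 106 [0.595 0.281 0.174] [0.617 0.279 0.576] ang 83.1
top 0.33 115 [0.628 0.339 0.086] [0.584 0.324 0.193] ang 62.4
side 0.12 64 [0.566 0.117 0.182] [0.583 0.118 0.19 ] ang 23.2
side 0.16 74 [0.568 0.152 0.182] [0.508 0.17  0.583] ang 79.0
side 0.29 539 [0.599 0.287 0.165] [0.619 0.279 0.579] ang 81.4
side 0.33 129 [0.575 0.332 0.183] [0.587 0.322 0.191] ang 23.0
```

```bash
python3 - <<'E'
from h import *; from workcell import ctrl,optics
for ph in (66,58,50,42,34,27,20,14,8,4):
    P=max(64,96-(67-ph)); dz=.001+.006*ph/67
    t,r=tool(mat_pt(ph)+[0,0,dz],P,MY,1)
    s=ctrl.servo_line(t,r,.07,stop_force=30)
    print(ph,P,ctrl.read_wrist_force().round(1),(ctrl.read_tool_pos()-t).round(4))
    if s: print("STOP"); break
print(ctrl.read_time())
for n in("top","side"): 
    d=optics.read_camera(n); np.savez(f"{n}5.npz",**d); cv2.imwrite(f"pics/{n}5.png",d["color"][:,:,::-1])
E
```

```text
66 95 [-0.8 -0.4 -0.7] [ 0.0004 -0.0008 -0.0006]
58 87 [-2.6 -1.7  6.3] [ 0.0075 -0.0008  0.0072]
STOP
20.5417
```

View pics/side5.png

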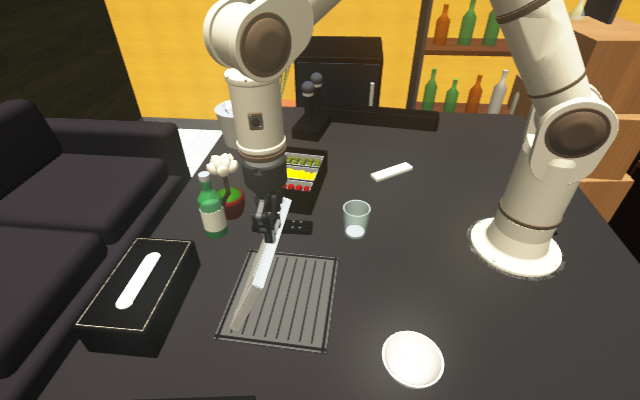

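The lid is tipping the right way but jams against the mat. I'll lift it 40 mm, check that the grip holds the tilt, and do the rest of the rotation in the air.

```bash
cat >> h.py <<'E'
def lidplane(optics,quiet=False):
    # bright side-parts of the lid plate in the top view -> tilt from horizontal, extent
    d=optics.read_camera("top"); W,c=cloud(d)
    k=(W[:,2]>.012)&(W[:,2]<.32)&(W[:,0]>.40)&(W[:,0]<.75)&(((W[:,1]>.26)&(W[:,1]<.36))|((W[:,1]>.09)&(W[:,1]<.18)))&(c.min(1)>90)
    P=W[k]; best=None; rng=np.random.default_rng(0)
    for _ in range(300):
        a=P[rng.choice(len(P),3,False)]; n=np.cross(a[1]-a[0],a[2]-a[0]); L=np.linalg.norm(n)
        if L<1e-5: continue
        n/=L; i=abs((P-a[0])@n)<.004
        if best is None or i.sum()>best.sum(): best=i
    Q=P[best]; m=Q.mean(0); n=np.linalg.svd(Q-m)[2][2]; n*=np.sign(n[2])
    lo,hi=Q[Q[:,2].argmin()],Q[Q[:,2].argmax()]
    print("plane n",n.round(3),"tilt",np.degrees(np.arccos(n[2])).round(1),"N",len(Q),len(P),"lo",lo.round(3),"hi",hi.round(3),"mean",m.round(3)); return d
E
python3 - <<'E'
from h import *; from workcell import ctrl,optics
def tabp():
    z=R.from_rotvec(ctrl.read_tcp_rot()).as_matrix()[:,2]; return ctrl.read_tool_pos()-TIP*z,np.degrees(np.arctan2(-z[2],z[0]))
print(tabp(),ctrl.read_wrist_force().round(1)); lidplane(optics)
ctrl.move_gripper(0.0,70)
ctrl.servo_line(ctrl.read_tool_pos()+[0,0,.04],None,.05); ctrl.wait(.3)
p,P=tabp(); print(p,P,ctrl.read_wrist_force().round(1),ctrl.read_ft_torque().round(2),ctrl.read_opening()); lidplane(optics)
E
```

```text
(array([0.57490458, 0.22398407, 0.20109396]), np.float64(90.62530372703739)) [-4.3 -1.9  7.9]
plane n [-0.345  0.004  0.938] tilt 20.2 N 221 351 lo [0.565 0.269 0.175] hi [0.583 0.337 0.189] mean [0.574 0.315 0.182]
[0.57521219 0.22395961 0.24095278] 90.60416406435847 [-0.6  0.3 -3.1] [ 0.01  0.1  -0.01] 0.45014816131457497
plane n [-0.428  0.024  0.903] tilt 25.4 N 218 362 lo [0.571 0.35  0.215] hi [0.582 0.326 0.23 ] mean [0.575 0.316 0.222]
```

```bash
python3 - <<'E'
from h import *; from workcell import ctrl,optics
a=ctrl.read_tool_pos()
for ph,P in ((60,82),(50,72),(40,62)):
    p=mat_pt(ph); p[2]=max(.2409-.0018*(65-ph),p[2]+.045)
    t,r=tool(p,P,MY,1); s=ctrl.servo_line(t,r,.06,stop_force=20); ctrl.wait(.1)
    print(ph,s,p.round(3),ctrl.read_wrist_force().round(1)); d=lidplane(optics)
d=optics.read_camera("side"); np.savez("side6.npz",**d); cv2.imwrite("pics/side6.png",d["color"][:,:,::-1]); print(ctrl.read_time())
E
```

```text
60 False [0.57  0.225 0.235] [ 0.2 -0.2 -2.8]
plane n [ 0.836 -0.035  0.547] tilt 56.8 N 724 909 lo [0.677 0.146 0.064] hi [0.574 0.115 0.226] mean [0.612 0.137 0.166]
50 False [0.54  0.226 0.216] [-0.6  0.2 -3.3]
plane n [ 0.738 -0.024  0.674] tilt 47.6 N 1864 2135 lo [0.674 0.141 0.065] hi [0.544 0.17  0.208] mean [0.606 0.208 0.144]
40 False [0.513 0.226 0.196] [-0.1 -1.3 -3.7]
plane n [ 0.609 -0.019  0.793] tilt 37.5 N 2847 3333 lo [0.673 0.146 0.07 ] hi [0.521 0.124 0.192] mean [0.585 0.225 0.142]
24.4
```

View pics/side6.png

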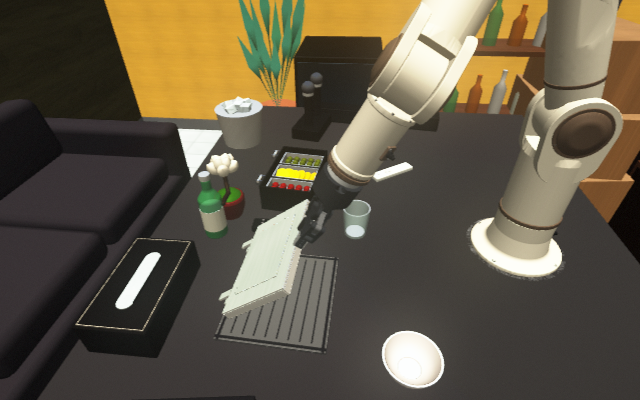

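The lid is held rigidly at 37.5°. I'll lower it to touch, loosen the grip and swing it flat.

```bash
python3 - <<'E'
from h import *; from workcell import ctrl,optics
t,r=tool(mat_pt(37.5)+[0,0,.012],62,MY,1); ctrl.servo_line(t,r,.08)
t2=t-[0,0,.025]
print("touch",ctrl.servo_line(t2,None,.03,stop_force=3)); z=ctrl.read_tool_pos()[2]-t[2]+.012; print("dz",z,ctrl.read_wrist_force().round(1))
ctrl.move_gripper(0.0,25); print(ctrl.read_wrist_force().round(1),ctrl.read_opening())
for ph in (33,28,23,18,13,8,4):
    t,r=tool(mat_pt(ph)+[0,0,z*ph/37.5+.001],62,MY,1)
    s=ctrl.servo_line(t,r,.05,stop_force=30)
    print(ph,ctrl.read_wrist_force().round(1),(ctrl.read_tool_pos()-t).round(4))
    if s: print("STOP"); break
lidplane(optics); print(ctrl.read_time())
E
```

```text
touch True
dz 0.004134905830086511 [ 0.5  0.7 -2.6]
[-0.   1.4 -1.7] 0.4492228075173243
33 [-3.4 -0.8  6.7] [ 0.0005 -0.0001  0.0009]
28 [-1.7 -0.   2.4] [-0.0001  0.0002  0.0001]
23 [0.9 0.8 0.8] [ 0.0002 -0.      0.0001]
18 [-0.8 -0.2  1.2] [ 0. -0.  0.]
13 [-0.8 -0.5  0.2] [ 0.0001 -0.      0.0001]
8 [-0.3 -0.8  0.9] [ 0.0001 -0.0003  0.0001]
4 [0.6 0.1 0.6] [0.0001 0.0001 0.0001]
plane n [0.054 0.    0.999] tilt 3.1 N 3106 3875 lo [0.657 0.291 0.022] hi [0.477 0.158 0.04 ] mean [0.558 0.227 0.032]
29.2667
```

```bash
python3 - <<'E'
from h import *; from workcell import ctrl,optics
t,r=tool(mat_pt(0)+[0,0,-.003],62,MY,1)
print(ctrl.servo_line(t,r,.03,stop_force=6),(ctrl.read_tool_pos()-t).round(4),ctrl.read_wrist_force().round(1)); lidplane(optics)
E
```

```text
True [0.     0.0001 0.0053] [0.1 1.4 1.1]
plane n [ 0.004 -0.003  1.   ] tilt 0.3 N 3128 3846 lo [0.628 0.105 0.021] hi [0.487 0.336 0.031] mean [0.558 0.227 0.027]
```

Tilt is now 0.3° and the plate top is at 27 mm (26 mm expected). I'll release the lid and back away.

```bash
python3 - <<'E'
from h import *; from workcell import ctrl,optics
ctrl.move_gripper(0.75); ctrl.wait(.2)
p=ctrl.read_tool_pos(); z=R.from_rotvec(ctrl.read_tcp_rot()).as_matrix()[:,2]
ctrl.servo_line(p-.12*z,None,.1); ctrl.wait(.3); d=lidplane(optics); print(ctrl.read_wrist_force().round(1),ctrl.read_time())
cv2.imwrite("pics/top7.png",d["color"][:,:,::-1])
E
```

```text
plane n [-0.004  0.002  1.   ] tilt 0.2 N 3149 3825 lo [0.483 0.341 0.022] hi [0.619 0.123 0.032] mean [0.557 0.228 0.027]
[ 0.2 -0.3 -0.2] 32.0083
```

View pics/top7.png

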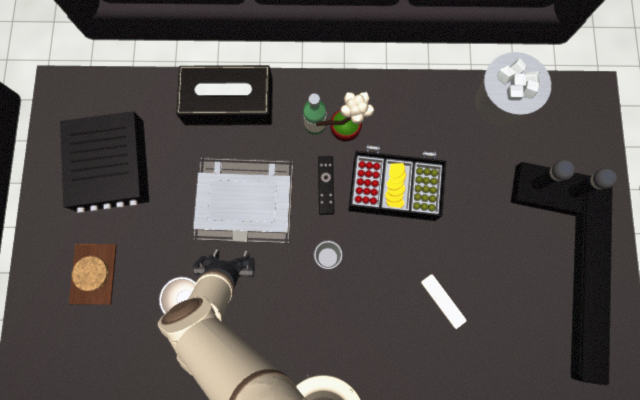

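The top view shows the lid flat on the mat at (243,200), the gripper clear at (225,265), and the caddy and the other things unmoved.

```bash
python3 -c "
from workcell import ctrl
print(ctrl.sign_off())"
```

```text
the job is handed in; nothing more can be done
None
```

The job is handed in: the lid lies flat (about 0.2° tilt), right way up and released on the mat about 10 mm from its centre, and the caddy and other things look unmoved in the last picture; the sign-off gave no verdict.

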